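Push the serving board into the packed board rack

TASK

Take the serving board out of the slotted drying stand and put it away upright in the board rack, wedging it from the open front into the narrow gap between the two middle boards so that they move apart, without tipping any board over. Push it in gently, never ramming or forcing, until you feel it come up firmly against the rack's back rail, then leave it standing there square in the row with the other boards; leave the mug, bowl and pepper mill alone.

Things in the scene. Friction and masses are not known exactly. Their poses are not given: they have to be found in the camera images.
- board_mid (a point): Centre of the plain wooden serving board to be put away (the one standing alone in the drying stand): 140 mm long (its x), 24 mm thick (its y), 120 mm tall (its z, up), about 0.28 kg, on its long edge. This point is half-way up, 60 mm above its underside. Both ends are bevelled: over the last 18 mm each side slopes in by 7 mm, leaving a 10 mm thick nose. The two ends are alike.
- board: The same board; origin at the centre of its underside, same axes.
- stand: Low wooden drying stand, fixed: base 150 x 110 mm, 6 mm thick, with two ribs along its x that rise to 24 mm above the worktop and form a slot 30 mm wide, in which the board stands on the base with some play. Origin: centre of its underside; z up.
- rack: Board rack, fixed: two dark wooden cheeks along its x, 10 mm thick, 70 mm tall, 185 mm long, inner faces at y = +63 and -63 mm. Open in front and on top, no floor: boards stand on the worktop. Origin: on the worktop, middle of the open front edge; x points into the rack, y across the row, z up. Five boards fill 120 of the 126 mm, so the row may have to shift sideways as the board enters.
- rack_back (a point): Point in the rack 134 mm behind its front edge, mid-width, 36 mm up. The rigid back rail (6 to 66 mm high, whole width) can be re-clamped: its front face lies 0 to 24 mm behind this point, is not reported and must be felt. Against it the board's centre is 64 to 88 mm behind the rack's front edge. Pushing over 25 N on the rail is too hard.
- b1: Stone serving board of the row, on its long edge in the rack: 106 mm long (x), 24 mm thick (y), both ends bevelled like the serving board's; honed stone, about 0.55 kg (friction about 0.3). Origin: centre of its underside, z up. 112 mm tall. Outer board on the rack's +y side.
- b2: Stone serving board of the row, on its long edge in the rack: 106 mm long (x), 24 mm thick (y), both ends bevelled like the serving board's; honed stone, about 0.55 kg (friction about 0.3). Origin: centre of its underside, z up. 118 mm tall. Middle board on the +y side of the gap. The gap between b2 and b3 is 9 to 13 mm wide at first, less than the board's thickness.
- b3: Stone serving board of the row, on its long edge in the rack: 106 mm long (x), 24 mm thick (y), both ends bevelled like the serving board's; honed stone, about 0.55 kg (friction about 0.3). Origin: centre of its underside, z up. 106 mm tall. Middle board on the -y side of the gap. Wedging in and sliding take some 2 to 15 N; pressing over 30 N on a board of the row is too hard.
- b4: Stone serving board of the row, on its long edge in the rack: 106 mm long (x), 24 mm thick (y), both ends bevelled like the serving board's; honed stone, about 0.55 kg (friction about 0.3). Origin: centre of its underside, z up. 120 mm tall. Outer board on the rack's -y side.
- mill: Bystander: dark wooden pepper mill, 48 mm across, 120 mm tall. Origin: centre of its underside.
- mug: Bystander: white mug, 76 mm across without its handle, 85 mm tall. Origin: centre of its underside.
- bowl: Bystander: dark metal bowl, 120 mm across, 50 mm tall. Origin: centre of its underside.

How it is judged:
On the way, in this order (a step that is already met when the one before it is completed fails the run):
1. the board is started upright into the gap between the two middle boards, its nose at least 35 mm inside the rack (x of board_mid in the frame of rack above -0.035 m and height (world z) of board_mid below 0.075 m and y of board_mid in the frame of b3 above 0.008 m and y of board_mid in the frame of b2 below -0.008 m), for 0.1 s.
2. the board is pressed against the back rail (at least 3 N) (contact force between board and rack above 3 N and x of board_mid in the frame of rack above 0.06 m and y of board_mid in the frame of b2 below -0.015 m and y of board_mid in the frame of b3 above 0.015 m), for 0.1 s.
At the end, for the whole second after the job is handed in: The board, pressed home on the rail, stands at rest on the worktop between the two middle boards, upright and square within 0.06 rad, its centre 60 to 93 mm behind the rack's front edge; the other four stand upright (0.06 rad), square (0.08 rad), centres over 52 mm in (x of board_mid in the frame of rack between 0.06 and 0.093 m and height (world z) of board_mid below 0.064 m and angle between each of board_mid, b1, b2, b3, b4's own z axis and vertical below 0.06 rad and angle between the x axis of board_mid and the x axis of rack, either way round below 0.06 rad and linear speed of board below 0.01 m/s and y of board_mid in the frame of b2 below -0.015 m and y of board_mid in the frame of b3 above 0.015 m and angle between the x axis of each of b1, b2, b3, b4 and the x axis of rack, either way round below 0.08 rad and x of each of b1, b2, b3, b4 in the frame of rack above 0.052 m and height (world z) of each of b1, b2, b3, b4 below 0.004 m); the robot touches nothing.
It fails at once if the board is rammed against the rail or rack (over 25 N) (contact force between board and rack above 25 N).
It fails at once if the board is forced against a board of the row (over 30 N) (contact force between board and b1 above 30 N or contact force between board and b2 above 30 N or contact force between board and b3 above 30 N or contact force between board and b4 above 30 N).
It fails at once if a board of the row is tipped (over 0.2 rad) (angle between any of b1, b2, b3, b4's own z axis and vertical above 0.2 rad).
It fails at once if the mill, mug or bowl is disturbed (moved over 20 mm) (distance of any of mill, mug, bowl from where it was at the start of the episode above 0.02 m).
It also fails if it takes over 72 s, if anything falls off the work surface, if the arm or the gripper's body presses on something with over 40 N, if the wrist force passes 120 N, or if a joint passes its speed limit or range.

ROBOT

A 7-joint arm with a two-finger parallel gripper is mounted at the origin on the work surface. World frame = base frame: x ahead of the robot, y to its left, z up, the work surface at z = 0. Lengths are in m, angles in rad, forces in N, time in s.
With the tool pointing down it reaches from about 0.425 to 0.825 m from the base axis. Payload 3.6 kg.
Tool frame: the origin (TCP) lies on the centre line of the jaws, within the pads' length; the fingertips stand 22 mm ahead of it and the grasp point (between the pads) lies 3 mm ahead of it (robot.tip_reach is the distance from the TCP to the fingertips, in m); z points along the fingers, y is the line along which they close (so a half turn about z gives the same grasp; the last joint's range is limited). The gripper opens to 93 mm and grips with 3 to 60 N. Pads are 15 mm wide; open, the fingers measure 128 mm over their backs; the gripper's body (75 mm by 188 mm) begins 65 mm behind the grasp point.
Start: joints at [1.093, 0.615, -0.013, 1.423, 0.008, 1.103, -0.04], TCP at [0.284, -0.585, 0.241] pointing down, gripper open.
Joint ranges: [-3.12, 3.12], [-0.3, 2.06], [-1.34, 1.32], [0.26, 2.42], [-1.36, 4.5], [0.01, 1.98], [-2.84, 2.84]. Speed limits (rad/s): [2.79, 2.79, 3.14, 3.14, 3.14, 3.14, 3.14].

INTERFACE

Orientations are given as a rotation vector (axis times angle).
In Python, from plant import monitor, eyes, robot gives the robot as it stands.
- The arm moves only by the shell command python3 -m creep 'ROWS' [FORCE]. ROWS is JSON, a list of rows, each an object of numbers: "fingers": the finger opening in m, from 0 to 0.093; "dx", "dy", "dz": the shift along the tool's x, y, z in m; "rx", "ry", "rz": the turn, a rotation vector about the tool's x, y, z in degrees. In form: [{"fingers": .., "dx": .., "dy": .., "dz": .., "rx": .., "ry": .., "rz": ..}, ...]. A call has 1 to 12 rows; each row is the pose to reach, as a shift and turn from the pose commanded when the call began, along the tool's axes at that moment; what a row does not reach only later rows make up. A row lasts 1/12 s, in which the tool goes at most 41.7 mm and 7.16 degrees, less where a joint would pass 70% of its speed; a pose out of reach is approached as far as the arm can. A call with a gripper value outside its range is refused whole. The fingers move at their own pace and stop on an object; FORCE is the grip in N (left out, the last holds). Time passes only in rows, so rows that repeat a pose let the fingers close. It gives the time, the measured TCP pose, the force, the opening and the grip force at its end, in the units of the state.
- monitor.state(): the state, without advancing time (a new reading comes with each control period).
- eyes.read_camera(name): name is "scene" or "top"; returns a dict with "img" (400x640x3 uint8, blue, green, red), "depth" (400x640 float32, m along the optical axis (not along the pixel's ray), 0 where there is no reading), "intrinsics" (3x3 intrinsics, pixels), "R" (3x3) and "t" (3): a world point X has camera coordinates R X + t. Camera axes: x right, y down, z forward; pixel columns grow to the right and rows downward; lengths in m; the calibration is good to about 2 mm. A picture is of the moment at which its call begins.
- robot.close_job(): hands the job in; it is judged then, once.
The state is a dict: "clock": time; "joint_pos": joint angles; "joint_vel": joint speeds; "tau": joint torques, N m; "tool_pos": TCP position; "ee_rot": TCP orientation; "force": force on the tool from outside, world axes, zero at the start; "moment": the same for the moment, N m; "width": finger opening in m; "grasp_force": force on a finger pad.
Only numpy, scipy, OpenCV 4.12 (cv2) and the standard library are available. Lean on these libraries where they do the work, as an engineer would, in place of code of your own. Each camera call takes 0.05 s, during which the arm holds its last target. There are 200 camera calls.

## Working session

There is one attempt and no reset: what is moved stays moved. The work goes in short steps, Python scripts to look and compute and a shell command to move; the robot and the scene stay as the last step left them, time stands still between calls to the robot, and variables do not carry over. Pictures are saved under pics/ and viewed, at most 10 in all, crops included, and the job is handed in when it is done.

```bash
ls; mkdir -p pics; cat > h.py <<'E'
import numpy as np, cv2
from plant import monitor, eyes, robot
from scipy.spatial.transform import Rotation as Ro
def cloud(c):
    d=c["depth"];K=c["intrinsics"];v,u=np.mgrid[:400,:640]
    P=np.stack([(u-K[0,2])/K[0,0]*d,(v-K[1,2])/K[1,1]*d,d],-1)
    W=(P-c["t"])@c["R"]; W[d==0]=np.nan
    return W
E
python3 - <<'E'
from h import *
for n in("top","scene"):
    c=eyes.read_camera(n); cv2.imwrite(f"pics/{n}0.png",c["img"]); np.savez(f"{n}0.npz",**c)
    print(n,-c["R"].T@c["t"],(c["depth"]>0).mean())
print(monitor.state())
E
```

```text
pics
top [ 0.53329899 -0.00878477  1.63421899] 0.99615625
scene [ 1.27020675 -0.43429303  1.39656231] 0.9961484375
{'clock': 0.1, 'joint_pos': array([ 1.09246831,  0.61584212, -0.01263202,  1.42472314,  0.00812643,
        1.10339494, -0.04038385]), 'joint_vel': array([ 0.00033951,  0.00021129,  0.00082708, -0.0041834 , -0.00088895,
        0.00043633, -0.00084483]), 'tau': array([ 1.78143000e-03, -4.60038114e+01,  2.10416741e-01, -1.66243529e+01,
       -6.10962301e-02,  1.69132854e-02,  9.37915320e-05]), 'tool_pos': array([ 0.28352304, -0.58417689,  0.23958932]), 'ee_rot': array([-3.05953578e+00, -7.03366851e-01,  8.80688240e-04]), 'force': array([ 0.47326546, -0.05476427, -0.69109037]), 'moment': array([-0.01973771, -0.02301651, -0.03220503]), 'grasp_force': 0.0, 'width': 0.09262348504370896}
```

View pics/top0.png

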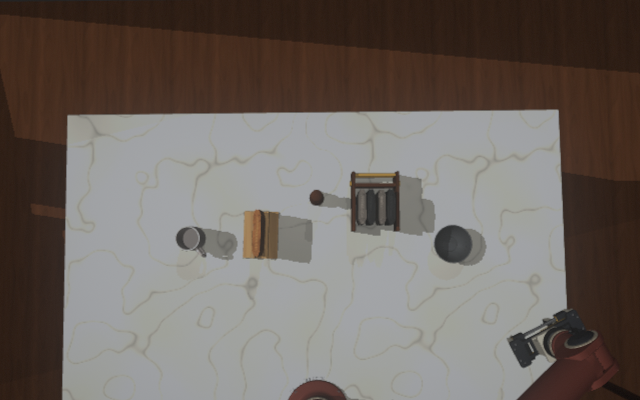

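View pics/scene0.png

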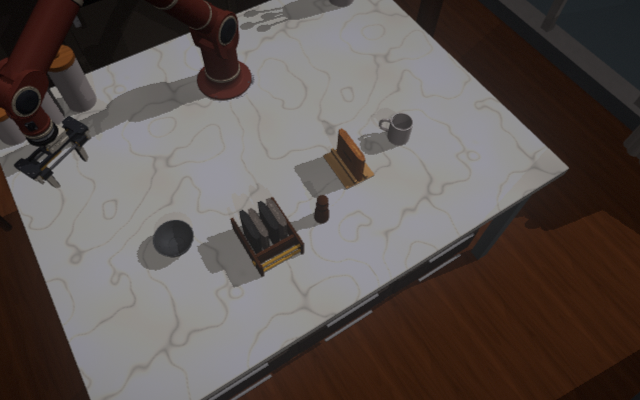

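Top view: serving board in its stand at about (259,235), rack at (375,203) with its front facing the robot (row 231). Mill is at (316,198), mug at (191,239) and bowl at (453,244). Next I'll take measurements from depth.

```bash
python3 - <<'E'
from h import *
for n in("top","scene"):
    c=np.load(n+"0.npz"); W=cloud(c)
    z=W[...,2]; print(n,"table z",np.nanmedian(z[(abs(W[...,0]-.55)<.2)&(abs(W[...,1]+.0)<.3)]))
    m=((z>.095)&(z<.14)&(abs(W[...,0]-.6)<.2)&(abs(W[...,1])<.35)).astype(np.uint8)
    k,L,s,_=cv2.connectedComponentsWithStats(m)
    for i in range(1,k):
        P=W[L==i]
        if len(P)<8: continue
        r=cv2.minAreaRect(P[:,:2].astype(np.float32))
        e=np.cov(P[:,:2].T);w,v=np.linalg.eigh(e);a=np.degrees(np.arctan2(v[1,1],v[0,1]))
        print(len(P),P.mean(0).round(4),np.round(P[:,2].max(),4),"rect",np.round(r[0],4),np.round(r[1],4),round(r[2],2),"pca",round(a,2))
    if n=="top":
        np.set_printoptions(linewidth=250)
        print("heights rack, mm"); print((z[168:236,346:406:1]*1000)[::4].round().astype(int))
        print("row x",W[168:236:4,375,0].round(3)); print("y",W[200,346:406,1].round(3))
        print("gray");print(cv2.cvtColor(c["img"],6)[190:234:4,346:406])
        print("stand");print((z[204:264:4,240:284]*1000).round().astype(int))
E
```

```text
top table z 0.0011248609060333634
557 [ 0.6327 -0.2163  0.1123] 0.1296 rect [ 0.6339 -0.2163] [0.0508 0.1051] 89.68 pca 179.51
103 [ 0.6705 -0.0069  0.1118] 0.1248 rect [ 0.6712 -0.0068] [0.0323 0.0321] 43.48 pca 79.82
557 [ 0.6338 -0.1563  0.1139] 0.13 rect [ 0.6335 -0.1567] [0.0506 0.1026] 89.26 pca 179.55
407 [0.559  0.1702 0.1238] 0.1356 rect [0.5597 0.1716] [0.0249 0.1381] 87.76 pca 178.14
heights rack, mm
[[                  -1                   -7                    0 ...                   -1                   -6                   -4]
 [                  -4                   -3                    1 ...                    1                    0                    3]
 [                  -2                    2                    3 ...                   -2                    2                   -4]
 ...
 [                  -5 -9223372036854775808                    6 ... -9223372036854775808                    1                   -2]
 [                   4                    1                   -4 ...                    4                    1                    6]
 [             
[... 17158 characters left out ...]
    -2                    7                   -1                    0                   -6                    1                   -3                    5                    8]]
scene table z 0.0004072356021780359
418 [0.5708 0.1687 0.1193] 0.1334 rect [0.5652 0.1721] [0.0284 0.1431] 88.85 pca 177.59
107 [ 0.6778 -0.008   0.1108] 0.122 rect [ 0.6756 -0.0062] [0.0317 0.0327] 17.93 pca 151.45
571 [ 0.6423 -0.1584  0.1128] 0.1244 rect [ 0.639  -0.1566] [0.0527 0.1068] 87.6 pca 177.89
571 [ 0.6418 -0.218   0.1115] 0.1268 rect [ 0.6381 -0.2159] [0.0515 0.1075] 89.27 pca 177.06<stdin>:15: RuntimeWarning: invalid value encountered in cast
<stdin>:18: RuntimeWarning: invalid value encountered in cast
```

```bash
cat >> h.py <<'E'
def ray(c,u,v,z):
    K=c["intrinsics"];d=np.stack([(np.asarray(u,float)-K[0,2])/K[0,0],(np.asarray(v,float)-K[1,2])/K[1,1],np.ones(np.shape(u))],-1)@c["R"]
    o=-c["R"].T@c["t"]; return o+d*((z-o[2])/d[...,2])[...,None]
def edges(p,lo,th=6):
    g=np.diff(p.astype(float));o=[]
    for i in range(1,len(g)-1):
        if abs(g[i])>th and abs(g[i])>=abs(g[i-1]) and abs(g[i])>abs(g[i+1]):
            w=np.abs(g[i-1:i+2])*(np.sign(g[i-1:i+2])==np.sign(g[i])); o.append((round(lo+i+.5+(w@[-1,0,1])/w.sum(),2),int(g[i])))
    return o
E
python3 - <<'E'
from h import *
c=np.load("top0.npz");g=cv2.cvtColor(c["img"],6).astype(float)
for a,b in((204,210),(210,216),(216,222)):
    e=edges(g[a:b,346:404].mean(0),346,4); print("rows",a,b,e)
    for z in(0,.07,.106,.112,.118,.12): print(z,[round(float(ray(c,u,(a+b-1)/2,z)[1]),4) for u,_ in e])
for u in(353,398,362,371,382,391):
    e=edges(g[165:240,u-1:u+1].mean(1),165,8); print("col",u-.5,e)
    for z in(0,.07,.115): print(z,[round(float(ray(c,u-.5,v,z)[0]),4) for v,_ in e])
h=cv2.cvtColor(c["img"],cv2.COLOR_BGR2HSV); s=h[...,1].astype(float)
R=c["img"][...,2].astype(float)
for a,b in((214,222),(222,230),(230,238),(238,246)):
    e=edges(R[a:b,240:284].mean(0),240,8); print("B rows",a,b,e)
    for z in(.006,.024,.126): print(z,[round(float(ray(c,u,(a+b-1)/2,z)[1]),4) for u,_ in e])
for u in(248,257,260,263):
    e=edges(R[200:268,u-1:u+1].mean(1),200,8); print("col",u-.5,e)
    for z in(.006,.126): print(z,[round(float(ray(c,u-.5,v,z)[0]),4) for v,_ in e])
for n in("top0",):
    im=c["img"]; a=cv2.resize(im[160:240,340:410],None,fx=7,fy=7,interpolation=2); b=cv2.resize(im[195:270,235:290],None,fx=7,fy=7,interpolation=2)
    H=max(a.shape[0],b.shape[0]); f=lambda x:cv2.copyMakeBorder(x,0,H-x.shape[0],0,0,0)
    o=np.hstack([f(a),f(b)]); o=cv2.resize(o,None,fx=.9,fy=.9); cv2.imwrite("pics/crop.png",cv2.convertScaleAbs(o,alpha=1.7)); print(o.shape)
E
```

```text
rows 204 210 [(np.float64(350.24), -38), (np.float64(352.5), 6), (np.float64(355.48), -5), (np.float64(357.92), 25), (np.float64(360.15), 8), (np.float64(365.6), -22), (np.float64(375.17), -7), (np.float64(378.52), 23), (np.float64(382.3), -5), (np.float64(385.16), -29), (np.float64(394.93), -5), (np.float64(396.5), 5), (np.float64(398.93), 42)]
0 [-0.1147, -0.1219, -0.1315, -0.1394, -0.1465, -0.1641, -0.1949, -0.2057, -0.2178, -0.227, -0.2585, -0.2635, -0.2714]
0.07 [-0.1101, -0.1171, -0.1263, -0.1338, -0.1406, -0.1574, -0.1869, -0.1972, -0.2089, -0.2177, -0.2478, -0.2526, -0.2601]
0.106 [-0.1078, -0.1146, -0.1236, -0.1309, -0.1376, -0.154, -0.1828, -0.1929, -0.2043, -0.2129, -0.2423, -0.247, -0.2543]
0.112 [-0.1074, -0.1142, -0.1231, -0.1304, -0.1371, -0.1534, -0.1821, -0.1922, -0.2035, -0.2121, -0.2414, -0.2461, -0.2534]
0.118 [-0.107, -0.1138, -0.1227, -0.1299, -0.1366, -0.1529, -0.1814, -0.1914, -0.2027, -0.2113, -0.2405, -0.2451, -0.2524]
0.12 [-0.1069, -0.1136, -0.1225, -0.1298, -0.1364, -0.1527, -0.1812, -0.1912, -0.2025, -0.211, -0.2401, -0.2448, -0.2521]
rows 210 216 [(np.f
[... 5384 characters left out ...]
np.float64(255.75), -15), (np.float64(258.33), 36)]
0.006 [0.6365, 0.5341, 0.4884, 0.4803]
0.126 [0.6289, 0.5341, 0.4918, 0.4842]
col 259.5 [(np.float64(209.35), -48), (np.float64(211.93), 14), (np.float64(219.13), -8), (np.float64(221.44), 10), (np.float64(238.41), -12), (np.float64(251.96), -15), (np.float64(255.72), 23), (np.float64(259.08), 32)]
0.006 [0.6362, 0.6279, 0.6049, 0.5975, 0.5434, 0.5004, 0.4884, 0.4778]
0.126 [0.6286, 0.621, 0.5996, 0.5928, 0.5427, 0.5028, 0.4917, 0.4819]
col 262.5 [(np.float64(210.77), -45), (np.float64(252.65), 10), (np.float64(255.91), 27), (np.float64(259.25), 24)]
0.006 [0.6315, 0.4981, 0.4877, 0.4772]
0.126 [0.6243, 0.5007, 0.4911, 0.4813]
(504, 788, 3)
```

View pics/crop.png

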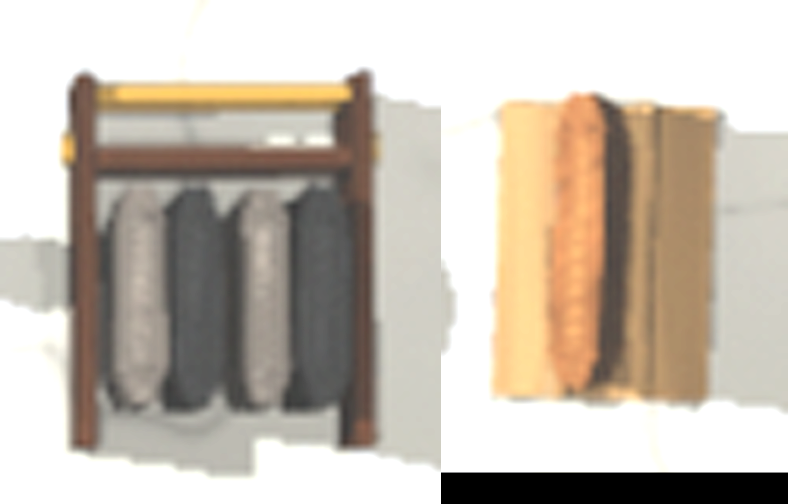

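```bash
cat >> h.py <<'E'
def rel(p,yaw=-0.4):
    "tool shift (mm) and turn (deg) to world TCP p, tool down, tool x at yaw deg"
    s=monitor.state();A=Ro.from_rotvec(s["ee_rot"]).as_matrix();y=np.radians(yaw)
    B=np.array([[np.cos(y),np.sin(y),0],[np.sin(y),-np.cos(y),0],[0,0,-1]])
    print("t",round(s["clock"],2),"at",s["tool_pos"].round(4),"F",s["force"].round(1),"w",round(s["width"],4),"g",round(s["grasp_force"],1),"j7",round(s["joint_pos"][6],2))
    print("shift mm",(A.T@(np.array(p)-s["tool_pos"])*1000).round(1),"turn deg",np.degrees(Ro.from_matrix(A.T@B).as_rotvec()).round(2))
E
python3 -c "
from h import *
rel([.532,.172,.24])"; ls -la .
```

```text
t 0.1 at [ 0.2835 -0.5842  0.2396] F [ 0.5 -0.1 -0.7] w 0.0926 g 0.0 j7 -0.04
shift mm [ 553.8 -571.7    0.9] turn deg [-0.13  0.03 26.29]
total 3520
drwxr-xr-x  3 agent agent    4096 Dec  2 14:30 .
drwxr-xr-x 23 root  root     4096 Dec  2 14:30 ..
-rw-r--r--  1 agent agent    1407 Dec  2 14:33 h.py
drwxr-xr-x  2 agent agent    4096 Dec  2 14:32 pics
-rw-r--r--  1 agent agent 1793390 Dec  2 14:30 scene0.npz
-rw-r--r--  1 agent agent 1793390 Dec  2 14:30 top0.npz
```

```bash
python3 -m creep '[{"fingers":0.07,"dx":0.277,"dy":-0.286,"rz":26.3},{"fingers":0.07,"dx":0.277,"dy":-0.286,"rz":26.3},{"fingers":0.07,"dx":0.277,"dy":-0.286,"rz":26.3},{"fingers":0.07,"dx":0.277,"dy":-0.286,"rz":26.3},{"fingers":0.07,"dx":0.277,"dy":-0.286,"rz":26.3},{"fingers":0.07,"dx":0.277,"dy":-0.286,"rz":26.3},{"fingers":0.07,"dx":0.277,"dy":-0.286,"rz":26.3},{"fingers":0.07,"dx":0.277,"dy":-0.286,"rz":26.3},{"fingers":0.07,"dx":0.277,"dy":-0.286,"rz":26.3},{"fingers":0.07,"dx":0.277,"dy":-0.286,"rz":26.3},{"fingers":0.07,"dx":0.277,"dy":-0.286,"rz":26.3},{"fingers":0.07,"dx":0.277,"dy":-0.286,"rz":26.3}]'
python3 -c "
from h import *
rel([.532,.172,.2])"
```

```text
t 0.1 at [ 0.2835 -0.5842  0.2396] F [ 0.5 -0.1 -0.7] w 0.0926 g 0.0 j7 -0.04
shift mm [ 553.8 -571.7   40.9] turn deg [-0.13  0.03 26.29]invalid input at $[0]: expected keys fingers, dx, dy, dz, rx, ry, rz
```

```bash
python3 -m creep '[{"fingers":0.07,"dx":0.277,"dy":-0.286,"dz":0,"rx":0,"ry":0,"rz":26.3},{"fingers":0.07,"dx":0.277,"dy":-0.286,"dz":0,"rx":0,"ry":0,"rz":26.3},{"fingers":0.07,"dx":0.277,"dy":-0.286,"dz":0,"rx":0,"ry":0,"rz":26.3},{"fingers":0.07,"dx":0.277,"dy":-0.286,"dz":0,"rx":0,"ry":0,"rz":26.3},{"fingers":0.07,"dx":0.277,"dy":-0.286,"dz":0,"rx":0,"ry":0,"rz":26.3},{"fingers":0.07,"dx":0.277,"dy":-0.286,"dz":0,"rx":0,"ry":0,"rz":26.3},{"fingers":0.07,"dx":0.277,"dy":-0.286,"dz":0,"rx":0,"ry":0,"rz":26.3},{"fingers":0.07,"dx":0.277,"dy":-0.286,"dz":0,"rx":0,"ry":0,"rz":26.3},{"fingers":0.07,"dx":0.277,"dy":-0.286,"dz":0,"rx":0,"ry":0,"rz":26.3},{"fingers":0.07,"dx":0.277,"dy":-0.286,"dz":0,"rx":0,"ry":0,"rz":26.3},{"fingers":0.07,"dx":0.277,"dy":-0.286,"dz":0,"rx":0,"ry":0,"rz":26.3},{"fingers":0.07,"dx":0.277,"dy":-0.286,"dz":0,"rx":0,"ry":0,"rz":26.3}]'
python3 -c "
from h import *
rel([.532,.172,.2])"
```

```text
clock: 1.1
tool_pos: [0.4083, -0.2052, 0.2405]
ee_rot: [-3.141, 0.005, 0.001]
force: [0.2, -1.4, 0.1]
width: 0.0698
grasp_force: 0.0
t 1.1 at [ 0.4083 -0.2052  0.2405] F [ 0.2 -1.4  0.1] w 0.0698 g 0.0 j7 -1.13
shift mm [ 122.4 -377.6   40.6] turn deg [-0.02  0.03  0.21]
```

```bash
python3 -m creep '[{"fingers":0.07,"dx":0.122,"dy":-0.377,"dz":0.04,"rx":0,"ry":0,"rz":0},{"fingers":0.07,"dx":0.122,"dy":-0.377,"dz":0.04,"rx":0,"ry":0,"rz":0},{"fingers":0.07,"dx":0.122,"dy":-0.377,"dz":0.04,"rx":0,"ry":0,"rz":0},{"fingers":0.07,"dx":0.122,"dy":-0.377,"dz":0.04,"rx":0,"ry":0,"rz":0},{"fingers":0.07,"dx":0.122,"dy":-0.377,"dz":0.04,"rx":0,"ry":0,"rz":0},{"fingers":0.07,"dx":0.122,"dy":-0.377,"dz":0.04,"rx":0,"ry":0,"rz":0},{"fingers":0.07,"dx":0.122,"dy":-0.377,"dz":0.04,"rx":0,"ry":0,"rz":0},{"fingers":0.07,"dx":0.122,"dy":-0.377,"dz":0.04,"rx":0,"ry":0,"rz":0},{"fingers":0.07,"dx":0.122,"dy":-0.377,"dz":0.04,"rx":0,"ry":0,"rz":0},{"fingers":0.07,"dx":0.122,"dy":-0.377,"dz":0.04,"rx":0,"ry":0,"rz":0},{"fingers":0.07,"dx":0.122,"dy":-0.377,"dz":0.04,"rx":0,"ry":0,"rz":0},{"fingers":0.07,"dx":0.122,"dy":-0.377,"dz":0.04,"rx":0,"ry":0,"rz":0}]'
python3 -c "
from h import *
rel([.532,.172,.103])
rel([.532,.172,.103],-1)"
```

```text
clock: 2.1
tool_pos: [0.5334, 0.1688, 0.1998]
ee_rot: [3.14, -0.011, -0.001]
force: [0.0, -0.3, 0.5]
width: 0.0699
grasp_force: 0.0
t 2.1 at [0.5334 0.1688 0.1998] F [ 0.  -0.3  0.5] w 0.0699 g 0.0 j7 -1.94
shift mm [-1.4 -3.3 96.8] turn deg [ 0.08  0.05 -0.02]
t 2.1 at [0.5334 0.1688 0.1998] F [ 0.  -0.3  0.5] w 0.0699 g 0.0 j7 -1.94
shift mm [-1.4 -3.3 96.8] turn deg [0.08 0.05 0.58]
```

```bash
python3 -m creep '[{"fingers":0.07,"dx":-0.001,"dy":-0.003,"dz":0.03,"rx":0,"ry":0,"rz":0},{"fingers":0.07,"dx":-0.001,"dy":-0.003,"dz":0.055,"rx":0,"ry":0,"rz":0},{"fingers":0.07,"dx":-0.001,"dy":-0.003,"dz":0.075,"rx":0,"ry":0,"rz":0},{"fingers":0.07,"dx":-0.001,"dy":-0.003,"dz":0.09,"rx":0,"ry":0,"rz":0},{"fingers":0.07,"dx":-0.001,"dy":-0.003,"dz":0.097,"rx":0,"ry":0,"rz":0},{"fingers":0.05,"dx":-0.001,"dy":-0.003,"dz":0.097,"rx":0,"ry":0,"rz":0},{"fingers":0.03,"dx":-0.001,"dy":-0.003,"dz":0.097,"rx":0,"ry":0,"rz":0},{"fingers":0.015,"dx":-0.001,"dy":-0.003,"dz":0.097,"rx":0,"ry":0,"rz":0},{"fingers":0.015,"dx":-0.001,"dy":-0.003,"dz":0.097,"rx":0,"ry":0,"rz":0},{"fingers":0.015,"dx":-0.001,"dy":-0.003,"dz":0.097,"rx":0,"ry":0,"rz":0},{"fingers":0.015,"dx":-0.001,"dy":-0.003,"dz":0.097,"rx":0,"ry":0,"rz":0},{"fingers":0.015,"dx":-0.001,"dy":-0.003,"dz":0.097,"rx":0,"ry":0,"rz":0}]' 45
python3 -c "
from h import *
rel([.532,.172,.103])"
```

```text
clock: 3.1
tool_pos: [0.532, 0.1728, 0.1042]
ee_rot: [-3.141, 0.011, -0.001]
force: [0.2, -0.1, -0.9]
width: 0.0281
grasp_force: 0.0
t 3.1 at [0.532  0.1728 0.1042] F [ 0.2 -0.1 -0.9] w 0.0281 g 0.0 j7 -1.95
shift mm [-0.   0.8  1.2] turn deg [-0.02 -0.05 -0.  ]
```

```bash
python3 -m creep '[{"fingers":0.01,"dx":0,"dy":0,"dz":0,"rx":0,"ry":0,"rz":0},{"fingers":0.01,"dx":0,"dy":0,"dz":0,"rx":0,"ry":0,"rz":0},{"fingers":0.01,"dx":0,"dy":0,"dz":0,"rx":0,"ry":0,"rz":0},{"fingers":0.01,"dx":0,"dy":0,"dz":0,"rx":0,"ry":0,"rz":0},{"fingers":0.01,"dx":0,"dy":0,"dz":0,"rx":0,"ry":0,"rz":0},{"fingers":0.01,"dx":0,"dy":0,"dz":0,"rx":0,"ry":0,"rz":0}]' 45
python3 -m creep '[{"fingers":0.01,"dx":0,"dy":0,"dz":-0.005,"rx":0,"ry":0,"rz":0},{"fingers":0.01,"dx":0,"dy":0,"dz":-0.015,"rx":0,"ry":0,"rz":0},{"fingers":0.01,"dx":0,"dy":0,"dz":-0.03,"rx":0,"ry":0,"rz":0},{"fingers":0.01,"dx":0,"dy":0,"dz":-0.045,"rx":0,"ry":0,"rz":0},{"fingers":0.01,"dx":0,"dy":0,"dz":-0.06,"rx":0,"ry":0,"rz":0},{"fingers":0.01,"dx":0,"dy":0,"dz":-0.075,"rx":0,"ry":0,"rz":0},{"fingers":0.01,"dx":0,"dy":0,"dz":-0.08,"rx":0,"ry":0,"rz":0}]' 45
python3 -c "
from h import *
rel([.44,-.186,.18])"
```

```text
clock: 3.6
tool_pos: [0.532, 0.1728, 0.1041]
ee_rot: [-3.141, 0.011, -0.001]
force: [-1.6, 0.3, 4.9]
width: 0.0235
grasp_force: 44.8
clock: 4.18
tool_pos: [0.5326, 0.1726, 0.1858]
ee_rot: [-3.141, 0.012, -0.005]
force: [0.1, 1.5, -2.4]
width: 0.0242
grasp_force: 44.8
t 4.18 at [0.5326 0.1726 0.1858] F [ 0.1  1.5 -2.4] w 0.0242 g 44.8 j7 -1.95
shift mm [-90.  359.3   5.3] turn deg [-0.04 -0.17 -0.03]
```

```bash
python3 -m creep '[{"fingers":0.01,"dx":-0.02,"dy":0.02,"dz":0,"rx":0,"ry":0,"rz":0},{"fingers":0.01,"dx":-0.045,"dy":0.055,"dz":0,"rx":0,"ry":0,"rz":0},{"fingers":0.01,"dx":-0.07,"dy":0.09,"dz":0,"rx":0,"ry":0,"rz":0},{"fingers":0.01,"dx":-0.09,"dy":0.125,"dz":0,"rx":0,"ry":0,"rz":0},{"fingers":0.01,"dx":-0.09,"dy":0.165,"dz":0,"rx":0,"ry":0,"rz":0},{"fingers":0.01,"dx":-0.09,"dy":0.205,"dz":0,"rx":0,"ry":0,"rz":0},{"fingers":0.01,"dx":-0.09,"dy":0.245,"dz":0,"rx":0,"ry":0,"rz":0},{"fingers":0.01,"dx":-0.09,"dy":0.285,"dz":0,"rx":0,"ry":0,"rz":0},{"fingers":0.01,"dx":-0.09,"dy":0.32,"dz":0,"rx":0,"ry":0,"rz":0},{"fingers":0.01,"dx":-0.09,"dy":0.345,"dz":0,"rx":0,"ry":0,"rz":0},{"fingers":0.01,"dx":-0.09,"dy":0.359,"dz":0,"rx":0,"ry":0,"rz":0},{"fingers":0.01,"dx":-0.09,"dy":0.359,"dz":0,"rx":0,"ry":0,"rz":0}]'
python3 - <<'E'
from h import *
rel([.44,-.186,.102])
c=eyes.read_camera("scene"); W=cloud(c); cv2.imwrite("pics/s1.png",cv2.resize(cv2.convertScaleAbs(c["img"][120:320,130:390],alpha=1.6),None,fx=3,fy=3,interpolation=2)[:600,:780])
t=eyes.read_camera("top");np.savez("top1.npz",**t);np.savez("scene1.npz",**c)
E
```

```text
clock: 5.18
tool_pos: [0.438, -0.1905, 0.1833]
ee_rot: [3.139, -0.023, -0.002]
force: [-0.1, -0.2, -2.3]
width: 0.0236
grasp_force: 44.9
t 5.18 at [ 0.438  -0.1905  0.1833] F [-0.1 -0.2 -2.3] w 0.0236 g 44.9 j7 -1.23
shift mm [ 2.  -4.7 81.3] turn deg [ 0.15  0.06 -0.46]
```

View pics/s1.png

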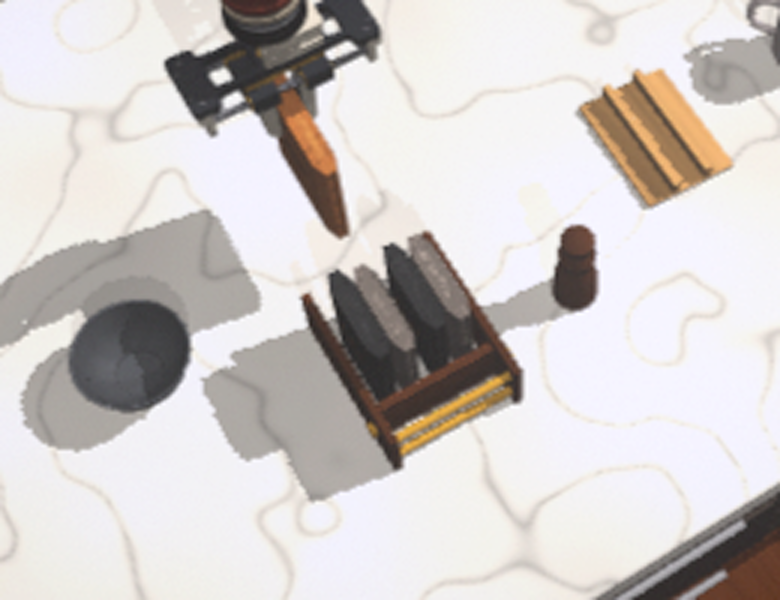

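Scene: the board is gripped and level in front of the rack, with its nose at crop pixel (345,235). The gap between the two middle stones is at about (395,300). The stand is empty.

```bash
python3 - <<'E'
from h import *
for n in("top1","scene1"):
    c=np.load(n+".npz");W=cloud(c);h=cv2.cvtColor(c["img"],cv2.COLOR_BGR2HSV)
    b=(W[...,0]>.36)&(W[...,0]<.555)&(abs(W[...,1]+.186)<.06)&(W[...,2]>.05)&(W[...,2]<.24)&(h[...,0]<25)&(h[...,1]>90)
    P=W[b]; print(n,len(P),"xmax",np.percentile(P[:,0],[1,95,98,99.5]).round(4),"z",np.percentile(P[:,2],[2,50,95]).round(4))
    T=P[(P[:,2]>np.percentile(P[:,2],97)-.018)&(P[:,0]>.46)]
    print(" top pts",len(T),T.mean(0).round(4),"dz/dx",np.polyfit(T[:,0],T[:,2],1)[0].round(3),"y range",np.percentile(T[:,1],[3,97]).round(4))
    for lo in(.46,.48,.5,.52): 
        Q=T[abs(T[:,0]-lo-.01)<.01]; print("  ",lo,len(Q),np.percentile(Q[:,1],[5,50,95]).round(4) if len(Q) else "")
    # stones: bands across y
    S=W[(abs(W[...,0]-.632)<.03)&(W[...,2]>.03)&(abs(W[...,1]+.188)<.06)]
    hist=[(round(y,3),round(float(np.percentile(S[abs(S[:,1]-y)<.0015][:,2],80)),3) if (abs(S[:,1]-y)<.0015).sum()>3 else None) for y in np.arange(-.245,-.128,.003)]
    print(hist)
E
```

```text
top1 266 xmax [0.4698 0.5312 0.534  0.5341] z [0.1144 0.2027 0.2097]
 top pts 189 [ 0.5004 -0.1887  0.2045] dz/dx 0.013 y range [-0.1998 -0.178 ]
   0.46 30 [-0.1983 -0.1878 -0.1777]
   0.48 61 [-0.1994 -0.1884 -0.178 ]
   0.5 67 [-0.2    -0.189  -0.1782]
   0.52 31 [-0.1958 -0.1893 -0.181 ]
[(np.float64(-0.245), None), (np.float64(-0.242), 0.121), (np.float64(-0.239), 0.123), (np.float64(-0.236), 0.122), (np.float64(-0.233), 0.122), (np.float64(-0.23), 0.124), (np.float64(-0.227), 0.123), (np.float64(-0.224), 0.123), (np.float64(-0.221), 0.122), (np.float64(-0.218), 0.117), (np.float64(-0.215), 0.108), (np.float64(-0.212), 0.109), (np.float64(-0.209), 0.11), (np.float64(-0.206), 0.11), (np.float64(-0.203), 0.107), (np.float64(-0.2), 0.109), (np.float64(-0.197), 0.109), (np.float64(-0.194), 0.108), (np.float64(-0.191), 0.102), (np.float64(-0.188), None), (np.float64(-0.185), None), (np.float64(-0.182), 0.118), (np.float64(-0.179), 0.12), (np.float64(-0.176), 0.12), (np.float64(-0.173), 0.121), (np.float64(-0.17), 0.121), (np.float64(-0.167), 0.12), (np.float64(-0.164), 0.12), (np.flo
[... 1026 characters left out ...]
203), 0.107), (np.float64(-0.2), 0.108), (np.float64(-0.197), 0.107), (np.float64(-0.194), 0.108), (np.float64(-0.191), 0.108), (np.float64(-0.188), None), (np.float64(-0.185), None), (np.float64(-0.182), 0.104), (np.float64(-0.179), 0.118), (np.float64(-0.176), 0.12), (np.float64(-0.173), 0.12), (np.float64(-0.17), 0.121), (np.float64(-0.167), 0.12), (np.float64(-0.164), 0.119), (np.float64(-0.161), 0.119), (np.float64(-0.158), 0.119), (np.float64(-0.155), 0.112), (np.float64(-0.152), 0.113), (np.float64(-0.149), 0.114), (np.float64(-0.146), 0.113), (np.float64(-0.143), 0.112), (np.float64(-0.14), 0.112), (np.float64(-0.137), 0.112), (np.float64(-0.134), 0.114), (np.float64(-0.131), 0.112)]
```

```bash
python3 -m creep '[{"fingers":0.01,"dx":0,"dy":0,"dz":0.02,"rx":0,"ry":0,"rz":-0.2},{"fingers":0.01,"dx":0,"dy":0,"dz":0.04,"rx":0,"ry":0,"rz":-0.2},{"fingers":0.01,"dx":0,"dy":0,"dz":0.055,"rx":0,"ry":0,"rz":-0.2},{"fingers":0.01,"dx":0,"dy":0,"dz":0.07,"rx":0,"ry":0,"rz":-0.2},{"fingers":0.01,"dx":0,"dy":0,"dz":0.076,"rx":0,"ry":0,"rz":-0.2},{"fingers":0.01,"dx":0,"dy":0,"dz":0.08,"rx":0,"ry":0,"rz":-0.2},{"fingers":0.01,"dx":0,"dy":0,"dz":0.08,"rx":0,"ry":0,"rz":-0.2},{"fingers":0.01,"dx":0,"dy":0,"dz":0.08,"rx":0,"ry":0,"rz":-0.2}]'
python3 - <<'E'
from h import *
rel([.46,-.187,.1])
for n in("top","scene"):
    c=eyes.read_camera(n);W=cloud(c);h=cv2.cvtColor(c["img"],cv2.COLOR_BGR2HSV)
    b=(W[...,0]>.36)&(W[...,0]<.555)&(abs(W[...,1]+.186)<.06)&(W[...,2]>.03)&(W[...,2]<.24)&(h[...,0]<25)&(h[...,1]>90)
    P=W[b]; T=P[(P[:,2]>.108)&(P[:,0]>.45)]
    print(n,len(T),T.mean(0).round(4),"xmax",np.percentile(P[:,0],[98,99.5]).round(4),"dz/dx",np.polyfit(T[:,0],T[:,2],1)[0].round(3))
    for lo in(.46,.48,.5): 
        Q=T[abs(T[:,0]-lo-.01)<.01]; print("  ",lo,len(Q),np.percentile(Q[:,1],[5,50,95]).round(4))
E
```

```text
clock: 5.95
tool_pos: [0.4398, -0.1852, 0.1041]
ee_rot: [-3.142, 0.004, -0.001]
force: [-0.4, 0.5, -2.1]
width: 0.0235
grasp_force: 44.9
t 5.95 at [ 0.4398 -0.1852  0.1041] F [-0.4  0.5 -2.1] w 0.0235 g 44.9 j7 -1.23
shift mm [20.2  1.7  4.2] turn deg [-0.   -0.05  0.25]
top 163 [ 0.5017 -0.1851  0.1249] xmax [0.5342 0.5343] dz/dx -0.001
   0.46 22 [-0.1923 -0.1827 -0.1757]
   0.48 56 [-0.1953 -0.1847 -0.1753]
   0.5 55 [-0.1958 -0.1842 -0.1757]
scene 262 [ 0.4916 -0.1891  0.1325] xmax [0.5422 0.543 ] dz/dx -0.347
   0.46 85 [-0.2141 -0.1891 -0.1666]
   0.48 49 [-0.1986 -0.1883 -0.1775]
   0.5 48 [-0.1988 -0.1892 -0.1785]
```

```bash
python3 -m creep '[{"fingers":0.01,"dx":0.005,"dy":0.0015,"dz":0.002,"rx":0,"ry":0,"rz":0.2},{"fingers":0.01,"dx":0.01,"dy":0.0015,"dz":0.003,"rx":0,"ry":0,"rz":0.2},{"fingers":0.01,"dx":0.015,"dy":0.0015,"dz":0.003,"rx":0,"ry":0,"rz":0.2},{"fingers":0.01,"dx":0.02,"dy":0.0015,"dz":0.003,"rx":0,"ry":0,"rz":0.2},{"fingers":0.01,"dx":0.025,"dy":0.0015,"dz":0.003,"rx":0,"ry":0,"rz":0.2},{"fingers":0.01,"dx":0.03,"dy":0.0015,"dz":0.003,"rx":0,"ry":0,"rz":0.2},{"fingers":0.01,"dx":0.033,"dy":0.0015,"dz":0.003,"rx":0,"ry":0,"rz":0.2},{"fingers":0.01,"dx":0.035,"dy":0.0015,"dz":0.003,"rx":0,"ry":0,"rz":0.2}]'
python3 -m creep '[{"fingers":0.01,"dx":0.002,"dy":0,"dz":0,"rx":0,"ry":0,"rz":0},{"fingers":0.01,"dx":0.004,"dy":0,"dz":0,"rx":0,"ry":0,"rz":0},{"fingers":0.01,"dx":0.006,"dy":0,"dz":0,"rx":0,"ry":0,"rz":0},{"fingers":0.01,"dx":0.008,"dy":0,"dz":0,"rx":0,"ry":0,"rz":0}]'
python3 -m creep '[{"fingers":0.01,"dx":0.002,"dy":0,"dz":0,"rx":0,"ry":0,"rz":0},{"fingers":0.01,"dx":0.004,"dy":0,"dz":0,"rx":0,"ry":0,"rz":0},{"fingers":0.01,"dx":0.006,"dy":0,"dz":0,"rx":0,"ry":0,"rz":0}]'
python3 -c "
from h import *
rel([.55,-.187,.1])"
```

```text
clock: 6.72
tool_pos: [0.4749, -0.1872, 0.1006]
ee_rot: [-3.141, 0.011, -0.0]
force: [-0.0, -0.1, -3.0]
width: 0.0238
grasp_force: 44.9
clock: 7.05
tool_pos: [0.4823, -0.1874, 0.1007]
ee_rot: [-3.141, 0.011, 0.0]
force: [0.2, 0.5, -1.8]
width: 0.0239
grasp_force: 44.9
clock: 7.3
tool_pos: [0.4884, -0.1875, 0.1007]
ee_rot: [-3.141, 0.011, 0.0]
force: [-0.6, -0.3, -2.2]
width: 0.0238
grasp_force: 44.9
t 7.3 at [ 0.4884 -0.1875  0.1007] F [-0.6 -0.3 -2.2] w 0.0238 g 44.9 j7 -1.26
shift mm [61.6 -0.9  0.7] turn deg [-0.    0.   -0.02]
```

```bash
for i in 1; do python3 -m creep '[{"fingers":0.01,"dx":0.0015,"dy":0,"dz":0,"rx":0,"ry":0,"rz":0},{"fingers":0.01,"dx":0.003,"dy":0,"dz":0,"rx":0,"ry":0,"rz":0},{"fingers":0.01,"dx":0.0045,"dy":0,"dz":0,"rx":0,"ry":0,"rz":0},{"fingers":0.01,"dx":0.006,"dy":0,"dz":0,"rx":0,"ry":0,"rz":0}]' | sed -n 1,4p; done
python3 -m creep '[{"fingers":0.01,"dx":0.0015,"dy":0,"dz":0,"rx":0,"ry":0,"rz":0},{"fingers":0.01,"dx":0.003,"dy":0,"dz":0,"rx":0,"ry":0,"rz":0},{"fingers":0.01,"dx":0.0045,"dy":0,"dz":0,"rx":0,"ry":0,"rz":0},{"fingers":0.01,"dx":0.006,"dy":0,"dz":0,"rx":0,"ry":0,"rz":0}]' | sed -n 1,4p
```

```text
clock: 7.63
tool_pos: [0.4937, -0.1869, 0.1004]
ee_rot: [-3.141, 0.01, 0.003]
force: [-2.1, -0.1, -2.8]
clock: 7.97
tool_pos: [0.4998, -0.1871, 0.1005]
ee_rot: [-3.141, 0.011, 0.002]
force: [-2.1, 1.0, -2.2]
```

```bash
python3 -m creep '[{"fingers":0.01,"dx":0.0015,"dy":0,"dz":0,"rx":0,"ry":0,"rz":0},{"fingers":0.01,"dx":0.003,"dy":0,"dz":0,"rx":0,"ry":0,"rz":0},{"fingers":0.01,"dx":0.0045,"dy":0,"dz":0,"rx":0,"ry":0,"rz":0},{"fingers":0.01,"dx":0.006,"dy":0,"dz":0,"rx":0,"ry":0,"rz":0},{"fingers":0.01,"dx":0.0075,"dy":0,"dz":0,"rx":0,"ry":0,"rz":0},{"fingers":0.01,"dx":0.009,"dy":0,"dz":0,"rx":0,"ry":0,"rz":0}]' | sed -n 1,4p
python3 -m creep '[{"fingers":0.01,"dx":0.0015,"dy":0,"dz":0,"rx":0,"ry":0,"rz":0},{"fingers":0.01,"dx":0.003,"dy":0,"dz":0,"rx":0,"ry":0,"rz":0},{"fingers":0.01,"dx":0.0045,"dy":0,"dz":0,"rx":0,"ry":0,"rz":0},{"fingers":0.01,"dx":0.006,"dy":0,"dz":0,"rx":0,"ry":0,"rz":0},{"fingers":0.01,"dx":0.0075,"dy":0,"dz":0,"rx":0,"ry":0,"rz":0},{"fingers":0.01,"dx":0.009,"dy":0,"dz":0,"rx":0,"ry":0,"rz":0}]' | sed -n 1,4p
```

```text
clock: 8.47
tool_pos: [0.5092, -0.1875, 0.1006]
ee_rot: [-3.141, 0.011, 0.001]
force: [-2.3, 2.1, -1.9]
clock: 8.97
tool_pos: [0.518, -0.1879, 0.1006]
ee_rot: [3.142, -0.012, -0.001]
force: [-3.6, 0.3, -2.6]
```

```bash
python3 -m creep '[{"fingers":0.01,"dx":0.0015,"dy":0,"dz":0,"rx":0,"ry":0,"rz":0},{"fingers":0.01,"dx":0.003,"dy":0,"dz":0,"rx":0,"ry":0,"rz":0},{"fingers":0.01,"dx":0.0045,"dy":0,"dz":0,"rx":0,"ry":0,"rz":0},{"fingers":0.01,"dx":0.006,"dy":0,"dz":0,"rx":0,"ry":0,"rz":0},{"fingers":0.01,"dx":0.0075,"dy":0,"dz":0,"rx":0,"ry":0,"rz":0},{"fingers":0.01,"dx":0.009,"dy":0,"dz":0,"rx":0,"ry":0,"rz":0}]' | sed -n 1,4p
python3 - <<'E'
from h import *
rel([.55,-.187,.1])
c=eyes.read_camera("scene");t=eyes.read_camera("top")
a=cv2.resize(c["img"][170:290,210:320],None,fx=4,fy=4,interpolation=2);b=cv2.resize(t["img"][160:280,335:415],None,fx=4,fy=4,interpolation=2)
cv2.imwrite("pics/s2.png",cv2.convertScaleAbs(np.hstack([a,b]),alpha=1.6))
E
```

```text
clock: 9.47
tool_pos: [0.5279, -0.188, 0.1008]
ee_rot: [3.141, -0.012, 0.002]
force: [-3.4, -1.4, -3.2]
t 9.47 at [ 0.5279 -0.188   0.1008] F [-3.4 -1.4 -3.2] w 0.0235 g 44.9 j7 -1.27
shift mm [22.1 -1.2  0.9] turn deg [ 0.02 -0.06 -0.03]
```

View pics/s2.png

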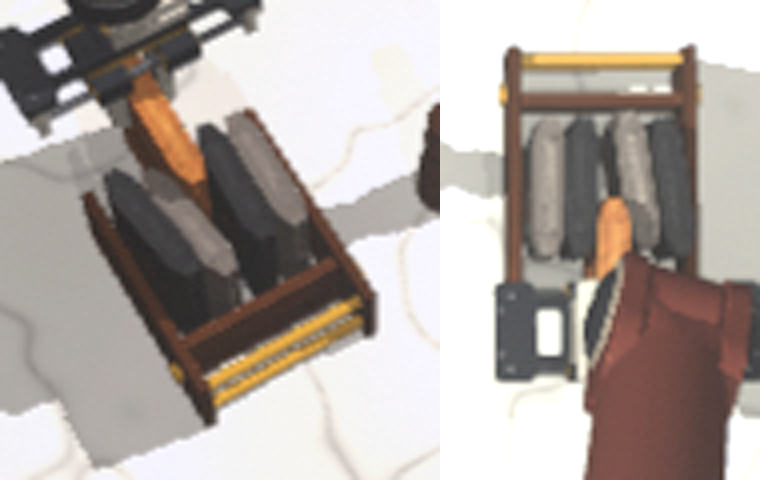

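The board's nose is wedged between b2 and b3, at (610,205) in the right half of the crop. b3 and b4 are splayed slightly at the front, all stones are upright and the forces are low, so I'll keep going.

```bash
python3 -m creep '[{"fingers":0.01,"dx":0.0015,"dy":0,"dz":0,"rx":0,"ry":0,"rz":0},{"fingers":0.01,"dx":0.003,"dy":0,"dz":0,"rx":0,"ry":0,"rz":0},{"fingers":0.01,"dx":0.0045,"dy":0,"dz":0,"rx":0,"ry":0,"rz":0},{"fingers":0.01,"dx":0.006,"dy":0,"dz":0,"rx":0,"ry":0,"rz":0},{"fingers":0.01,"dx":0.0075,"dy":0,"dz":0,"rx":0,"ry":0,"rz":0},{"fingers":0.01,"dx":0.009,"dy":0,"dz":0,"rx":0,"ry":0,"rz":0}]' | sed -n 1,4p
python3 -m creep '[{"fingers":0.01,"dx":0.0015,"dy":0,"dz":0,"rx":0,"ry":0,"rz":0},{"fingers":0.01,"dx":0.003,"dy":0,"dz":0,"rx":0,"ry":0,"rz":0},{"fingers":0.01,"dx":0.0045,"dy":0,"dz":0,"rx":0,"ry":0,"rz":0},{"fingers":0.01,"dx":0.006,"dy":0,"dz":0,"rx":0,"ry":0,"rz":0},{"fingers":0.01,"dx":0.0075,"dy":0,"dz":0,"rx":0,"ry":0,"rz":0},{"fingers":0.01,"dx":0.009,"dy":0,"dz":0,"rx":0,"ry":0,"rz":0}]' | sed -n 1,4p
```

```text
clock: 10.07
tool_pos: [0.5358, -0.1873, 0.1004]
ee_rot: [-3.141, 0.01, 0.002]
force: [-4.8, 0.8, -2.3]
clock: 10.57
tool_pos: [0.5457, -0.1876, 0.1007]
ee_rot: [-3.141, 0.011, -0.001]
force: [-3.4, 0.2, -3.4]
```

```bash
python3 -m creep '[{"fingers":0.01,"dx":0.0015,"dy":0,"dz":0,"rx":0,"ry":0,"rz":0},{"fingers":0.01,"dx":0.003,"dy":0,"dz":0,"rx":0,"ry":0,"rz":0},{"fingers":0.01,"dx":0.0045,"dy":0,"dz":0,"rx":0,"ry":0,"rz":0},{"fingers":0.01,"dx":0.006,"dy":0,"dz":0,"rx":0,"ry":0,"rz":0},{"fingers":0.01,"dx":0.0075,"dy":0,"dz":0,"rx":0,"ry":0,"rz":0},{"fingers":0.01,"dx":0.0075,"dy":0,"dz":0.001,"rx":0,"ry":0,"rz":0}]' | sed -n 1,4p
python3 - <<'E'
from h import *
rel([.55,-.187,.098])
c=eyes.read_camera("scene");W=cloud(c);np.savez("scene2.npz",**c)
S=W[(W[...,0]>.56)&(W[...,0]<.7)&(W[...,2]>.095)&(W[...,2]<.14)&(abs(W[...,1]+.188)<.07)]
for y in np.arange(-.245,-.128,.006):
    q=S[abs(S[:,1]-y)<.003]; print(round(y,3),len(q),np.percentile(q[:,0],[2,98]).round(3) if len(q) else "",np.median(q[:,2]).round(3) if len(q) else"")
E
```

```text
clock: 11.07
tool_pos: [0.554, -0.1879, 0.1002]
ee_rot: [3.141, -0.011, 0.004]
force: [-2.9, 0.7, 0.7]
t 11.07 at [ 0.554  -0.1879  0.1002] F [-2.9  0.7  0.7] w 0.0237 g 44.9 j7 -1.29
shift mm [-4.1 -0.9  2.2] turn deg [ 0.01 -0.15  0.  ]
-0.245 78 [0.592 0.687] 0.118
-0.239 77 [0.591 0.692] 0.119
-0.233 76 [0.592 0.692] 0.119
-0.227 40 [0.607 0.685] 0.12
-0.221 57 [0.598 0.692] 0.104
-0.215 79 [0.563 0.698] 0.105
-0.209 72 [0.565 0.698] 0.106
-0.203 89 [0.564 0.692] 0.106
-0.197 75 [0.569 0.654] 0.12
-0.191 63 [0.564 0.654] 0.121
-0.185 68 [0.563 0.655] 0.121
-0.179 77 [0.563 0.682] 0.118
-0.173 86 [0.563 0.692] 0.117
-0.167 85 [0.564 0.693] 0.116
-0.161 63 [0.564 0.686] 0.117
-0.155 52 [0.594 0.68 ] 0.116
-0.149 67 [0.596 0.692] 0.11
-0.143 69 [0.59  0.691] 0.11
-0.137 66 [0.592 0.689] 0.111
-0.131 39 [0.596 0.674] 0.111
```

```bash
python3 -m creep '[{"fingers":0.03,"dx":0,"dy":0,"dz":0,"rx":0,"ry":0,"rz":0},{"fingers":0.04,"dx":0,"dy":0,"dz":0,"rx":0,"ry":0,"rz":0},{"fingers":0.05,"dx":0,"dy":0,"dz":0,"rx":0,"ry":0,"rz":0},{"fingers":0.05,"dx":0,"dy":0,"dz":0,"rx":0,"ry":0,"rz":0},{"fingers":0.05,"dx":0,"dy":0,"dz":-0.01,"rx":0,"ry":0,"rz":0},{"fingers":0.05,"dx":0,"dy":0,"dz":-0.03,"rx":0,"ry":0,"rz":0},{"fingers":0.05,"dx":0,"dy":0,"dz":-0.055,"rx":0,"ry":0,"rz":0},{"fingers":0.05,"dx":-0.01,"dy":0,"dz":-0.08,"rx":0,"ry":0,"rz":0},{"fingers":0.05,"dx":-0.04,"dy":0,"dz":-0.09,"rx":0,"ry":0,"rz":0},{"fingers":0.05,"dx":-0.07,"dy":0,"dz":-0.09,"rx":0,"ry":0,"rz":0},{"fingers":0.05,"dx":-0.08,"dy":0,"dz":-0.09,"rx":0,"ry":0,"rz":0}]'
python3 - <<'E'
from h import *
t=eyes.read_camera("top");c=eyes.read_camera("scene");np.savez("scene3.npz",**c)
a=cv2.resize(c["img"][170:290,210:320],None,fx=4,fy=4,interpolation=2);b=cv2.resize(t["img"][160:280,335:415],None,fx=4,fy=4,interpolation=2)
cv2.imwrite("pics/s3.png",cv2.convertScaleAbs(np.hstack([a,b]),alpha=1.6))
E
```

```text
clock: 12.03
tool_pos: [0.4692, -0.188, 0.1913]
ee_rot: [3.141, -0.015, -0.001]
force: [-2.0, -0.9, -0.2]
width: 0.0501
grasp_force: 0.0
```

View pics/s3.png

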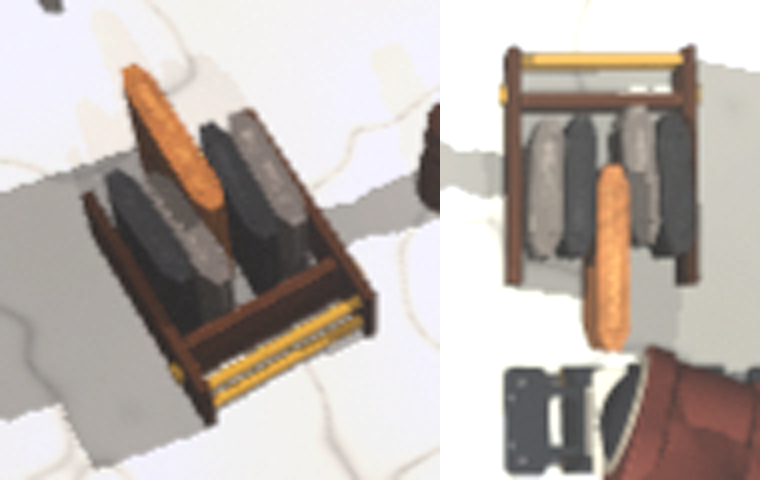

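The board stands by itself between the middle stones, with its rear nose at (610,345) in the right half of the crop. All stones are upright. Next I'll turn the gripper and push from behind with closed fingers.

```bash
python3 -m creep '[{"fingers":0,"dx":-0.01,"dy":0,"dz":0,"rx":0,"ry":0,"rz":-45},{"fingers":0,"dx":-0.01,"dy":0,"dz":0,"rx":0,"ry":0,"rz":-45},{"fingers":0,"dx":-0.01,"dy":0,"dz":0,"rx":0,"ry":0,"rz":-45},{"fingers":0,"dx":-0.01,"dy":0,"dz":0,"rx":0,"ry":0,"rz":-45},{"fingers":0,"dx":-0.01,"dy":0,"dz":0,"rx":0,"ry":0,"rz":-45},{"fingers":0,"dx":-0.01,"dy":0,"dz":0,"rx":0,"ry":0,"rz":-45},{"fingers":0,"dx":-0.01,"dy":0,"dz":0,"rx":0,"ry":0,"rz":-45}]' 20 | tail -6
python3 -m creep '[{"fingers":0,"dx":0,"dy":0,"dz":0,"rx":0,"ry":0,"rz":-45},{"fingers":0,"dx":0,"dy":0,"dz":0,"rx":0,"ry":0,"rz":-45},{"fingers":0,"dx":0,"dy":0,"dz":0,"rx":0,"ry":0,"rz":-45},{"fingers":0,"dx":0,"dy":0,"dz":0,"rx":0,"ry":0,"rz":-45},{"fingers":0,"dx":0,"dy":0,"dz":0,"rx":0,"ry":0,"rz":-45},{"fingers":0,"dx":0,"dy":0,"dz":0,"rx":0,"ry":0,"rz":-45},{"fingers":0,"dx":0,"dy":0,"dz":0,"rx":0,"ry":0,"rz":-45}]'
python3 -m creep '[{"fingers":0,"dx":0,"dy":0,"dz":0,"rx":-3,"ry":0,"rz":0},{"fingers":0,"dx":0,"dy":0,"dz":0,"rx":-6,"ry":0,"rz":0},{"fingers":0,"dx":0,"dy":0,"dz":0,"rx":-6,"ry":0,"rz":0}]'
python3 - <<'E'
from h import *
rel([.46,-.188,.065],89.6)
s=monitor.state();print("R",Ro.from_rotvec(s["ee_rot"]).as_matrix().round(3).tolist(),"j6",s["joint_pos"][5])
c=np.load("scene3.npz");W=cloud(c);h=cv2.cvtColor(c["img"],cv2.COLOR_BGR2HSV)
b=(W[...,0]>.48)&(W[...,0]<.68)&(abs(W[...,1]+.187)<.02)&(W[...,2]>.108)&(W[...,2]<.135)&(h[...,0]<25)&(h[...,1]>120)
P=W[b];print(len(P),np.percentile(P[:,0],[1,99]).round(4),"z",np.median(P[:,2]).round(4),"y(x)",np.polyfit(P[:,0]-.515,P[:,1],1).round(4))
E
```

```text
clock: 12.72
tool_pos: [0.465, -0.1872, 0.1897]
ee_rot: [2.903, 1.199, 0.004]
force: [0.2, -0.2, 0.3]
width: 0.008
grasp_force: 0.0
clock: 13.3
tool_pos: [0.4649, -0.1873, 0.1897]
ee_rot: [2.223, 2.218, 0.004]
force: [0.2, 1.2, -0.8]
width: 0.0006
grasp_force: 0.0
clock: 13.55
tool_pos: [0.4627, -0.1875, 0.1894]
ee_rot: [2.176, 2.159, 0.114]
force: [-0.7, -0.5, -0.8]
width: 0.0006
grasp_force: 0.0
t 13.55 at [ 0.4627 -0.1875  0.1894] F [-0.7 -0.5 -0.8] w 0.0006 g 0.0 j7 0.07
shift mm [ -0.6 -15.7 123.5] turn deg [ 6.02 -0.03 -0.07]
R [[0.008, 0.994, 0.105], [1.0, -0.008, -0.0], [0.001, 0.105, -0.994]] j6 0.6685040510171837
321 [0.5202 0.6519] z 0.1198 y(x) [-0.0159 -0.189 ]
```

```bash
python3 -m creep '[{"fingers":0,"dx":-0.001,"dy":-0.0027,"dz":0.03,"rx":0,"ry":0,"rz":0},{"fingers":0,"dx":-0.001,"dy":-0.0054,"dz":0.06,"rx":0,"ry":0,"rz":0},{"fingers":0,"dx":-0.001,"dy":-0.008,"dz":0.09,"rx":0,"ry":0,"rz":0},{"fingers":0,"dx":-0.001,"dy":-0.01,"dz":0.112,"rx":0,"ry":0,"rz":0},{"fingers":0,"dx":-0.001,"dy":-0.011,"dz":0.12,"rx":0,"ry":0,"rz":0},{"fingers":0,"dx":-0.001,"dy":-0.011,"dz":0.123,"rx":0,"ry":0,"rz":0},{"fingers":0,"dx":-0.001,"dy":-0.011,"dz":0.123,"rx":0,"ry":0,"rz":0}]'
python3 -m creep '[{"fingers":0,"dx":0,"dy":0.004,"dz":0.0004,"rx":0,"ry":0,"rz":0},{"fingers":0,"dx":0,"dy":0.008,"dz":0.0008,"rx":0,"ry":0,"rz":0},{"fingers":0,"dx":0,"dy":0.012,"dz":0.0013,"rx":0,"ry":0,"rz":0},{"fingers":0,"dx":0,"dy":0.015,"dz":0.0016,"rx":0,"ry":0,"rz":0},{"fingers":0,"dx":0,"dy":0.018,"dz":0.0019,"rx":0,"ry":0,"rz":0},{"fingers":0,"dx":0,"dy":0.02,"dz":0.0021,"rx":0,"ry":0,"rz":0}]'
```

```text
clock: 14.13
tool_pos: [0.4659, -0.1881, 0.066]
ee_rot: [2.175, 2.16, 0.114]
force: [0.1, 0.6, 0.4]
width: 0.0006
grasp_force: 0.0
clock: 14.63
tool_pos: [0.4855, -0.1885, 0.0666]
ee_rot: [2.175, 2.159, 0.114]
force: [0.4, 0.8, -0.9]
width: 0.0004
grasp_force: 0.0
```

```bash
python3 -m creep '[{"fingers":0,"dx":0,"dy":0.002,"dz":0.0002,"rx":0,"ry":0,"rz":0},{"fingers":0,"dx":0,"dy":0.004,"dz":0.0004,"rx":0,"ry":0,"rz":0},{"fingers":0,"dx":0,"dy":0.006,"dz":0.0006,"rx":0,"ry":0,"rz":0},{"fingers":0,"dx":0,"dy":0.008,"dz":0.0008,"rx":0,"ry":0,"rz":0},{"fingers":0,"dx":0,"dy":0.01,"dz":0.001,"rx":0,"ry":0,"rz":0}]' | sed -n 1,4p
python3 -m creep '[{"fingers":0,"dx":0,"dy":0.0015,"dz":0.00015,"rx":0,"ry":0,"rz":0},{"fingers":0,"dx":0,"dy":0.003,"dz":0.0003,"rx":0,"ry":0,"rz":0},{"fingers":0,"dx":0,"dy":0.0045,"dz":0.00045,"rx":0,"ry":0,"rz":0},{"fingers":0,"dx":0,"dy":0.006,"dz":0.0006,"rx":0,"ry":0,"rz":0}]' | sed -n 1,4p
python3 -m creep '[{"fingers":0,"dx":0,"dy":0.0015,"dz":0.00015,"rx":0,"ry":0,"rz":0},{"fingers":0,"dx":0,"dy":0.003,"dz":0.0003,"rx":0,"ry":0,"rz":0},{"fingers":0,"dx":0,"dy":0.0045,"dz":0.00045,"rx":0,"ry":0,"rz":0},{"fingers":0,"dx":0,"dy":0.006,"dz":0.0006,"rx":0,"ry":0,"rz":0}]' | sed -n 1,4p
```

```text
clock: 15.05
tool_pos: [0.495, -0.1885, 0.0662]
ee_rot: [2.175, 2.16, 0.113]
force: [0.2, 0.3, 0.3]
clock: 15.38
tool_pos: [0.4991, -0.1886, 0.0659]
ee_rot: [2.178, 2.161, 0.109]
force: [-3.4, -0.7, 2.5]
clock: 15.72
tool_pos: [0.5022, -0.1888, 0.0656]
ee_rot: [2.182, 2.164, 0.102]
force: [-7.6, 0.1, 6.8]
```

```bash
cat >> h.py <<'E'
def board(show=None):
    c=eyes.read_camera("scene");W=cloud(c);h=cv2.cvtColor(c["img"],cv2.COLOR_BGR2HSV)
    b=(W[...,0]>.48)&(W[...,0]<.72)&(abs(W[...,1]+.187)<.022)&(W[...,2]>.105)&(W[...,2]<.135)&(h[...,0]<25)&(h[...,1]>120)
    P=W[b];s=monitor.state();print(round(s["clock"],2),s["tool_pos"].round(4),s["force"].round(1),len(P),"x",np.percentile(P[:,0],[1,99]).round(4),"z",np.median(P[:,2]).round(4),"dz/dx",np.polyfit(P[:,0],P[:,2],1)[0].round(3),"y(x)",np.polyfit(P[:,0]-.6,P[:,1],1).round(4))
    if show: cv2.imwrite(show,cv2.convertScaleAbs(cv2.resize(c["img"][150:290,200:340],None,fx=4,fy=4,interpolation=2),alpha=1.6))
E
python3 -c "
from h import *
board('pics/s4.png')"
```

```text
15.77 [ 0.5029 -0.1888  0.0656] [-5.2  0.3  3.7] 211 x [0.577  0.6574] z 0.1187 dz/dx 0.0 y(x) [-0.0034 -0.1905]
```

View pics/s4.png

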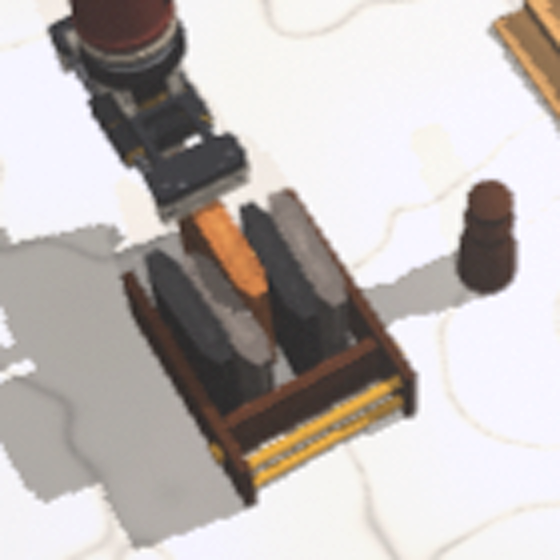

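The board has advanced about 5 mm and stays level with its front top at crop (250,280). The stones are upright, so I'll keep pushing slowly.

```bash
python3 -m creep '[{"fingers":0,"dx":0,"dy":0.0012,"dz":0,"rx":0,"ry":0,"rz":0},{"fingers":0,"dx":0,"dy":0.0024,"dz":0,"rx":0,"ry":0,"rz":0},{"fingers":0,"dx":0,"dy":0.0036,"dz":0,"rx":0,"ry":0,"rz":0},{"fingers":0,"dx":0,"dy":0.0048,"dz":0,"rx":0,"ry":0,"rz":0},{"fingers":0,"dx":0,"dy":0.006,"dz":0,"rx":0,"ry":0,"rz":0}]' | sed -n 1,4p
python3 -m creep '[{"fingers":0,"dx":0,"dy":0.0012,"dz":0,"rx":0,"ry":0,"rz":0},{"fingers":0,"dx":0,"dy":0.0024,"dz":0,"rx":0,"ry":0,"rz":0},{"fingers":0,"dx":0,"dy":0.0036,"dz":0,"rx":0,"ry":0,"rz":0},{"fingers":0,"dx":0,"dy":0.0048,"dz":0,"rx":0,"ry":0,"rz":0},{"fingers":0,"dx":0,"dy":0.006,"dz":0,"rx":0,"ry":0,"rz":0}]' | sed -n 1,4p
python3 -c "
from h import *
board()"
```

```text
clock: 16.18
tool_pos: [0.5119, -0.1886, 0.0664]
ee_rot: [2.177, 2.161, 0.111]
force: [-2.8, -0.3, -1.5]
clock: 16.6
tool_pos: [0.5191, -0.1886, 0.0676]
ee_rot: [2.175, 2.16, 0.114]
force: [-3.4, 0.4, -0.3]
16.65 [ 0.5195 -0.1886  0.0677] [-2.8  0.4 -0.4] 228 x [0.5916 0.6766] z 0.1196 dz/dx -0.017 y(x) [-0.019  -0.1906]
```

```bash
python3 -m creep '[{"fingers":0,"dx":0,"dy":0.0012,"dz":0.0001,"rx":0,"ry":0,"rz":0},{"fingers":0,"dx":0,"dy":0.0024,"dz":0.0002,"rx":0,"ry":0,"rz":0},{"fingers":0,"dx":0,"dy":0.0036,"dz":0.0003,"rx":0,"ry":0,"rz":0},{"fingers":0,"dx":0,"dy":0.0048,"dz":0.0004,"rx":0,"ry":0,"rz":0},{"fingers":0,"dx":0,"dy":0.006,"dz":0.0005,"rx":0,"ry":0,"rz":0}]' | sed -n 1,4p
python3 -m creep '[{"fingers":0,"dx":0,"dy":0.001,"dz":0,"rx":0,"ry":0,"rz":0},{"fingers":0,"dx":0,"dy":0.002,"dz":0.0001,"rx":0,"ry":0,"rz":0},{"fingers":0,"dx":0,"dy":0.003,"dz":0.0002,"rx":0,"ry":0,"rz":0},{"fingers":0,"dx":0,"dy":0.004,"dz":0.0003,"rx":0,"ry":0,"rz":0}]' | sed -n 1,4p
python3 -c "
from h import *
board('pics/s5.png')"
```

```text
clock: 17.07
tool_pos: [0.5251, -0.1887, 0.0677]
ee_rot: [2.175, 2.16, 0.114]
force: [-3.1, 0.4, -0.7]
clock: 17.4
tool_pos: [0.5291, -0.1888, 0.0678]
ee_rot: [2.175, 2.16, 0.113]
force: [-2.8, 0.2, -0.2]
17.45 [ 0.5294 -0.1887  0.0679] [-2.4 -0.8 -1.5] 230 x [0.6006 0.6871] z 0.1194 dz/dx -0.005 y(x) [-0.0276 -0.1903]
```

View pics/s5.png

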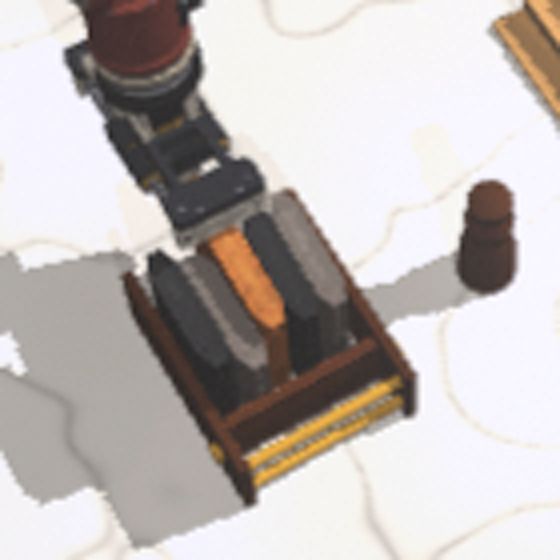

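The row is straight and all boards are upright, with the nose just short of the rail at crop (275,325). I'll creep on.

```bash
python3 -m creep '[{"fingers":0,"dx":0,"dy":0.001,"dz":0.0001,"rx":0,"ry":0,"rz":0},{"fingers":0,"dx":0,"dy":0.002,"dz":0.0002,"rx":0,"ry":0,"rz":0},{"fingers":0,"dx":0,"dy":0.003,"dz":0.0003,"rx":0,"ry":0,"rz":0},{"fingers":0,"dx":0,"dy":0.004,"dz":0.0004,"rx":0,"ry":0,"rz":0},{"fingers":0,"dx":0,"dy":0.005,"dz":0.0005,"rx":0,"ry":0,"rz":0},{"fingers":0,"dx":0,"dy":0.006,"dz":0.0006,"rx":0,"ry":0,"rz":0}]' | sed -n 1,4p
python3 -m creep '[{"fingers":0,"dx":0,"dy":0.0008,"dz":0,"rx":0,"ry":0,"rz":0},{"fingers":0,"dx":0,"dy":0.0016,"dz":0.0001,"rx":0,"ry":0,"rz":0},{"fingers":0,"dx":0,"dy":0.0024,"dz":0.0002,"rx":0,"ry":0,"rz":0},{"fingers":0,"dx":0,"dy":0.0032,"dz":0.0003,"rx":0,"ry":0,"rz":0}]' | sed -n 1,4p
```

```text
clock: 17.95
tool_pos: [0.5351, -0.1888, 0.0679]
ee_rot: [2.175, 2.16, 0.113]
force: [-3.2, 0.0, -0.3]
clock: 18.28
tool_pos: [0.5383, -0.1888, 0.0679]
ee_rot: [2.175, 2.159, 0.113]
force: [-2.5, -0.3, -0.7]
```

```bash
python3 -m creep '[{"fingers":0,"dx":0,"dy":0.0008,"dz":0,"rx":0,"ry":0,"rz":0},{"fingers":0,"dx":0,"dy":0.0016,"dz":0.0001,"rx":0,"ry":0,"rz":0},{"fingers":0,"dx":0,"dy":0.0024,"dz":0.0002,"rx":0,"ry":0,"rz":0},{"fingers":0,"dx":0,"dy":0.0032,"dz":0.0003,"rx":0,"ry":0,"rz":0}]' | sed -n 1,4p
```

```text
clock: 18.62
tool_pos: [0.5414, -0.1888, 0.0679]
ee_rot: [2.175, 2.16, 0.113]
force: [-2.3, -0.2, -1.0]
```

```bash
python3 -m creep '[{"fingers":0,"dx":0,"dy":0.0008,"dz":0,"rx":0,"ry":0,"rz":0},{"fingers":0,"dx":0,"dy":0.0016,"dz":0.0001,"rx":0,"ry":0,"rz":0},{"fingers":0,"dx":0,"dy":0.0024,"dz":0.0002,"rx":0,"ry":0,"rz":0},{"fingers":0,"dx":0,"dy":0.0032,"dz":0.0003,"rx":0,"ry":0,"rz":0}]' | sed -n 1,4p
python3 -c "
from h import *
board()"
```

```text
clock: 18.95
tool_pos: [0.5446, -0.1889, 0.0679]
ee_rot: [2.175, 2.16, 0.113]
force: [-3.4, 0.4, -1.7]
19.0 [ 0.5448 -0.1889  0.068 ] [-1.8 -0.2 -0.7] 235 x [0.6173 0.7012] z 0.1197 dz/dx -0.016 y(x) [-0.0293 -0.1901]
```

```bash
python3 -m creep '[{"fingers":0,"dx":0,"dy":0.0008,"dz":0,"rx":0,"ry":0,"rz":0},{"fingers":0,"dx":0,"dy":0.0016,"dz":0.0001,"rx":0,"ry":0,"rz":0},{"fingers":0,"dx":0,"dy":0.0024,"dz":0.0002,"rx":0,"ry":0,"rz":0},{"fingers":0,"dx":0,"dy":0.0032,"dz":0.0003,"rx":0,"ry":0,"rz":0}]' | sed -n 1,4p
```

```text
clock: 19.33
tool_pos: [0.5473, -0.1889, 0.0678]
ee_rot: [2.176, 2.16, 0.112]
force: [-4.5, -0.1, -0.0]
```

```bash
python3 -m creep '[{"fingers":0,"dx":0,"dy":0.0008,"dz":0,"rx":0,"ry":0,"rz":0},{"fingers":0,"dx":0,"dy":0.0016,"dz":0.0001,"rx":0,"ry":0,"rz":0},{"fingers":0,"dx":0,"dy":0.0024,"dz":0.0002,"rx":0,"ry":0,"rz":0},{"fingers":0,"dx":0,"dy":0.0032,"dz":0.0003,"rx":0,"ry":0,"rz":0}]' | sed -n 1,4p
```

```text
clock: 19.67
tool_pos: [0.5476, -0.189, 0.0669]
ee_rot: [2.18, 2.163, 0.105]
force: [-7.1, 0.1, -0.4]
```

```bash
python3 -m creep '[{"fingers":0,"dx":0,"dy":0.0008,"dz":0,"rx":0,"ry":0,"rz":0},{"fingers":0,"dx":0,"dy":0.0016,"dz":0.0001,"rx":0,"ry":0,"rz":0},{"fingers":0,"dx":0,"dy":0.0024,"dz":0.0002,"rx":0,"ry":0,"rz":0}]' | sed -n 1,4p
```

```text
clock: 19.92
tool_pos: [0.5477, -0.1891, 0.0663]
ee_rot: [2.183, 2.165, 0.1]
force: [-10.0, -1.2, 0.9]
```

```bash
python3 -m creep '[{"fingers":0,"dx":0,"dy":0.0008,"dz":0,"rx":0,"ry":0,"rz":0},{"fingers":0,"dx":0,"dy":0.0012,"dz":0,"rx":0,"ry":0,"rz":0},{"fingers":0,"dx":0,"dy":0.0012,"dz":0,"rx":0,"ry":0,"rz":0},{"fingers":0,"dx":0,"dy":0.0012,"dz":0,"rx":0,"ry":0,"rz":0}]' | sed -n 1,4p
python3 -c "
from h import *
board()"
```

```text
clock: 20.25
tool_pos: [0.5477, -0.1891, 0.0661]
ee_rot: [2.185, 2.166, 0.097]
force: [-12.3, 0.4, 1.7]
20.3 [ 0.5477 -0.1891  0.0661] [-10.6  -0.1   1.2] 225 x [0.6231 0.7034] z 0.119 dz/dx 0.006 y(x) [-0.0317 -0.19  ]
```

```bash
python3 -m creep '[{"fingers":0,"dx":0,"dy":-0.004,"dz":0,"rx":0,"ry":0,"rz":0},{"fingers":0,"dx":0,"dy":-0.01,"dz":-0.001,"rx":0,"ry":0,"rz":0},{"fingers":0,"dx":0,"dy":-0.02,"dz":-0.002,"rx":0,"ry":0,"rz":0},{"fingers":0,"dx":0,"dy":-0.04,"dz":-0.004,"rx":0,"ry":0,"rz":0},{"fingers":0,"dx":0,"dy":-0.06,"dz":-0.01,"rx":0,"ry":0,"rz":0},{"fingers":0,"dx":0,"dy":-0.07,"dz":-0.04,"rx":0,"ry":0,"rz":0},{"fingers":0,"dx":0.03,"dy":-0.07,"dz":-0.08,"rx":0,"ry":0,"rz":0},{"fingers":0,"dx":0.07,"dy":-0.07,"dz":-0.11,"rx":0,"ry":0,"rz":0},{"fingers":0,"dx":0.11,"dy":-0.07,"dz":-0.12,"rx":0,"ry":0,"rz":0},{"fingers":0,"dx":0.15,"dy":-0.07,"dz":-0.12,"rx":0,"ry":0,"rz":0},{"fingers":0,"dx":0.15,"dy":-0.07,"dz":-0.12,"rx":0,"ry":0,"rz":0},{"fingers":0,"dx":0.15,"dy":-0.07,"dz":-0.12,"rx":0,"ry":0,"rz":0}]'
python3 - <<'E'
from h import *
board()
t=eyes.read_camera("top");c=eyes.read_camera("scene");W=cloud(t);h=cv2.cvtColor(t["img"],cv2.COLOR_BGR2HSV)
a=cv2.resize(c["img"][170:290,210:320],None,fx=4,fy=4,interpolation=2);b=cv2.resize(t["img"][160:280,335:415],None,fx=4,fy=4,interpolation=2)
cv2.imwrite("pics/s6.png",cv2.convertScaleAbs(np.hstack([a,b]),alpha=1.6))
z=W[...,2];R=(W[...,0]>.55)&(W[...,0]<.72)&(abs(W[...,1]+.188)<.062)&(z>.1)&(z<.14)
o=(h[...,0]<20)&(h[...,1]>110)
P=W[R&o];r=cv2.minAreaRect(P[:,:2].astype(np.float32));print("orange",len(P),np.round(r[0],4),np.round(r[1],4),r[2],"fit",np.polyfit(P[:,0]-.63,P[:,1],1).round(4))
for k,(lo,hi) in dict(b1=(-.152,-.126),b2=(-.177,-.153),b3=(-.225,-.201),b4=(-.25,-.226)).items():
    P=W[R&~o&(W[...,1]>lo)&(W[...,1]<hi)];print(k,len(P),"x",np.percentile(P[:,0],[2,98]).round(3),"z by y",np.polyfit(P[:,1],P[:,2],1)[0].round(2))
E
```

```text
clock: 21.3
tool_pos: [0.4766, -0.0325, 0.1829]
ee_rot: [2.161, 2.167, 0.127]
force: [-0.1, -0.6, -0.4]
width: 0.0003
grasp_force: 0.0
21.35 [ 0.4759 -0.0359  0.182 ] [ 0.6 -1.2  0. ] 349 x [0.5707 0.703 ] z 0.1187 dz/dx -0.004 y(x) [-0.0272 -0.1903]
orange 369 [ 0.6312 -0.19  ] [0.0249 0.1348] 88.83112335205078 fit [-0.0335 -0.1896]
b1 246 x [0.586 0.684] z by y -0.15
b2 254 x [0.588 0.684] z by y -0.09
b3 213 x [0.597 0.694] z by y 0.04
b4 280 x [0.587 0.684] z by y -0.27
```

View pics/s6.png

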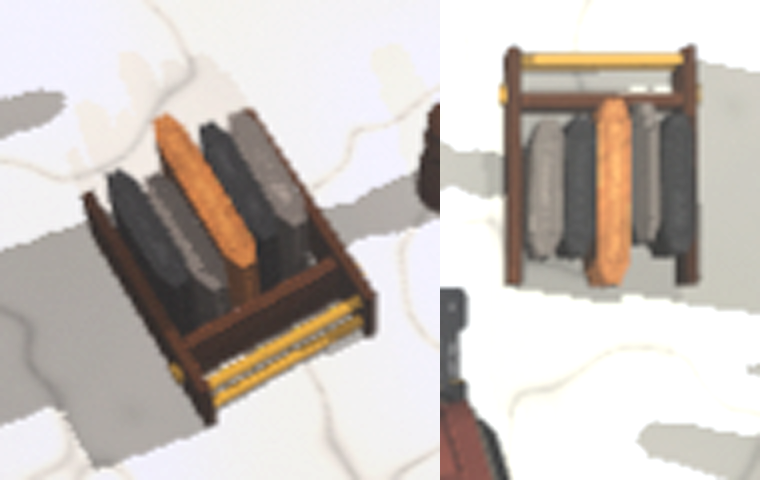

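The board stands against the rail at (612,100) in the right half of the crop, level and about 1° off square. All four stones are upright and the arm is clear, so I'm handing in.

```bash
python3 -m creep '[{"fingers":0,"dx":0,"dy":0,"dz":0,"rx":0,"ry":0,"rz":0},{"fingers":0,"dx":0,"dy":0,"dz":0,"rx":0,"ry":0,"rz":0}]' | sed -n 1,4p; python3 -c "
from h import *
print(robot.close_job())"
```

```text
clock: 21.62
tool_pos: [0.4737, -0.0402, 0.1799]
ee_rot: [2.179, 2.156, 0.113]
force: [0.3, 0.3, 0.1]
the job is handed in; nothing more can be done
None
```

The job is handed in: the board stands upright between the two middle boards, pressed against the back rail with about 12 N at the tool, about 1° off square, and the other boards are upright; the hand-in gave no verdict.

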